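# Carry a slab's sawn end over to the scale

## Robot

A 6-joint arm with a two-finger parallel gripper is mounted at the origin on the work surface. World frame = base frame: x ahead of the robot, y to its left, z up, the work surface at z = 0. Lengths are in m, angles in rad, forces in N, time in s.
With the tool pointing down it reaches from about 0.35 to 0.975 m from the base axis. Payload 4.9 kg.
Tool frame: the origin (TCP) lies at the very end of the fingers, on their centre line; the grasp point (between the pads) lies behind it (manip.pinch_z is the y of the grasp point in the tool frame, in m); y points along the fingers, x is the direction in which the jaws open and shut, and the axes are right-handed (so a half turn about y gives the same grasp; the last joint's range is limited). The gripper opens to 85 mm and grips with 20 to 120 N. Pads are 22 mm wide; open, the fingers measure 114 mm over their backs; the gripper's body (76 mm by 85 mm) begins 54 mm behind the grasp point. The pads swing forward as they close: fully open they stand 13 mm farther back than shut.
Start: joints at [-1.273, 0.053, 1.613, -0, 1.476, -0.119], TCP at [0.253, -0.571, 0.231] pointing down, gripper open.
Joint ranges: [-3.01, 3.01], [-1.01, 2.22], [0.06, 2.58], [-1.02, 4.17], [0.09, 2.62], [-3.14, 3.14]. Speed limits (rad/s): [2.57, 2.57, 3.14, 3.14, 3.14, 3.14].

## Interface

Orientations are given as a unit quaternion [w, x, y, z].
In Python, from plant import manip gives the robot as it stands.
- The arm moves only by the tool drive_tool, never from a script. Its argument "motion" is a list of rows, each a list of 3 entries, a list of its own where there are three numbers: the shift along the tool's x, y, z in units of 25 mm (1.0 is 25 mm), then the turn, a rotation vector about the tool's x, y, z in units of 5 degrees (1.0 is 5 degrees), then the closure, from -1 (fully open) to 1 (shut). A call has 1 to 12 rows; each row shifts and turns the commanded pose from where the row before left it, along the tool's axes as they then stand; what a row does not reach is not made up. A row lasts 1/10 s, in which the tool goes at most 50 mm and 8.59 degrees, less where a joint would pass 70% of its speed; a pose out of reach is approached as far as the arm can. A call is refused whole if a number of a shift passes 1 or a number of a turn 1, either way. A call with a gripper value outside its range is refused whole. The fingers move at their own pace and stop on an object; the grip force is fixed at half the most. Time passes only in rows, so rows that do not move let the fingers close. It gives the time, the measured TCP pose, the force and the opening at its end, in the units of the state.
- manip.state(): the state, without advancing time (a new reading comes with each control period).
- manip.grab_frame(name): name is "scene" or "side" or "wrist"; returns a dict with "img" (400x640x3 uint8, blue, green, red), "range_z" (400x640 float32, m along the optical axis (not along the pixel's ray), 0 where there is no reading), "camera_matrix" (3x3 intrinsics, pixels), "world_from_camera" (4x4, takes a point from camera to world coordinates); the wrist camera has in their place "T_tool_cam" (4x4, takes a point from camera to tool coordinates, whose origin is the TCP and whose axes are the tool frame's). Camera axes: x right, y down, z forward; pixel columns grow to the right and rows downward; lengths in m; the calibration is good to about 2 mm. A picture is of the moment at which its call begins: read the wrist's pose just before it.
- manip.job_done(): hands the job in, once; it reports no verdict.
The state is a dict: "time": time; "joint_pos": joint angles; "joint_vel": joint speeds; "joint_efforts": joint torques, N m; "tool_pos": TCP position; "tool_rot": TCP orientation; "contact_force": force on the tool from outside, world axes, zero at the start; "ft_torque": the same for the moment, N m; "gripper_width": opening from 0.0 (shut) to 1.0 (fully open).
Only numpy, scipy, OpenCV 4.12 (cv2) and the standard library are available. Lean on these libraries where they do the work, as an engineer would, in place of code of your own. Each camera call takes 0.05 s, during which the arm holds its last target. There are 200 camera calls.

## Task

Push the wide flat straightedge across the bench until it is pressed home and lies flush against the stone slab's end face that looks towards it, gently enough that the slab itself stays where it is. Then slide the cursor along the scale rail until its steel pin just touches the back of the straightedge, which must stay flush, and leave everything so. Do not disturb the other things on the bench.

Things in the scene. Friction and masses are not known exactly. Their poses are not given: they have to be found in the camera images.
- slab: sawn block of pale coral limestone, 110 (x) x 150 (y) x 45 high, about 1.6 kg, lying loose on the bench. Origin: centre of its underside. Its +y end face (110 wide, 75 from the origin) looks towards the straightedge.
- straightedge: flat plain aluminium straightedge plate, 200 long (x) x 92 wide (y) x 16 thick, about 0.5 kg, loose, flat on the bench: too wide to grasp. Origin: centre of its underside. Its long -y edge looks towards the slab's end face, its long +y edge (its back) towards the cursor's pin.
- gauge: low aluminium scale rail fixed to the bench, 36 (x) x 500 long (y) x 20 high, with two end blocks 30 high. Origin: centre of its underside. The slab and straightedge lie on its -x side. The cursor slides along its y axis.
- cursor (a joint): travel of the cursor along the rail in m: 0 is the end of its travel at y = +0.215 in the gauge's frame, growing to 0.245 towards the gauge's -y, that is towards the straightedge and slab. Needs about 2 N to slide and stays where it is left.
- cursor_grip (a point): centre of the cursor's black upright grip, 62 above the bench; the grip is a block 36 (gauge x) x 22 (gauge y) x 44 high, its top 84 above the bench, on a grey carriage 46 long (gauge y) whose top is 40 above the bench.
- cursor_pin (a point): on the axis of the cursor's upright steel pin, 10 above the bench. The pin, 12 in diameter, hangs from 41 down to 4 above the bench at the end of a thin arm (31 to 41 above the bench), 90 from the grip towards gauge -x. The arm passes over the straightedge; only the pin meets it.
- sieve: bystander: open steel sieve pan, 100 across, 45 high; origin under its centre
- beaker: bystander: small glass cup, 52 across, 60 high; origin under its centre
- jar: bystander: amber jar with black cap, 54 across, 65 high, standing between slab and rail; origin under its centre
- brush: bystander: brush 150 long, lying beyond the slab's other end; origin under its middle, along its x
- dish: bystander: white covered dish, 80 across, 15 high; origin under its centre
- flask: bystander: white bottle, 64 across, 170 high; origin under its centre
Mind the look-alikes: they are no part of the job. Of the things that look like the straightedge, the smallest one is meant.

How it is judged:
On the way, in this order (a step that is already met when the one before it is completed fails the run):
1. the straightedge lies flush against the slab's end face and is pressed against it (angle between the x axis of straightedge and the x axis of slab, either way round below 0.025 rad and y of straightedge in the frame of slab between 0.119 and 0.123 m and x of straightedge in the frame of slab between -0.05 and 0.05 m and contact force between straightedge and slab above 3 N), for 0.2 s.
2. the cursor's pin touches the back of the straightedge (angle between the x axis of straightedge and the x axis of slab, either way round below 0.025 rad and y of straightedge in the frame of slab between 0.119 and 0.123 m and x of straightedge in the frame of slab between -0.05 and 0.05 m and y of cursor_pin in the frame of straightedge between 0.05 and 0.054 m and x of cursor_pin in the frame of straightedge between -0.1 and 0.1 m and contact force between cursor and straightedge above 0.5 N), for 0.1 s.
At the end, for the whole second after the job is handed in: Straightedge flush on the slab's +y end face: parallel within 0.025 rad, gap within 2 mm, middles within 50 mm sideways; the cursor's pin within 2 mm of touching the straightedge's back; the slab within 3 mm of its start; all at rest (angle between the x axis of straightedge and the x axis of slab, either way round below 0.025 rad and y of straightedge in the frame of slab between 0.119 and 0.123 m and x of straightedge in the frame of slab between -0.05 and 0.05 m and y of cursor_pin in the frame of straightedge between 0.05 and 0.054 m and x of cursor_pin in the frame of straightedge between -0.1 and 0.1 m and linear speed of each of straightedge, slab below 0.005 m/s and velocity of joint cursor between -0.005 and 0.005 m/s and distance of slab from where it was at the start of the episode below 0.003 m).
It fails at once if the slab is shoved more than 3 mm from its start (distance of slab from where it was at the start of the episode above 0.003 m).
It fails at once if a bystander is moved by more than 30 mm (distance of any of sieve, beaker, jar, brush, dish, flask from where it was at the start of the episode above 0.03 m).
It also fails if it takes over 64 s, if anything falls off the work surface, if the arm or the gripper's body presses on something with over 40 N, if the wrist force passes 120 N, or if a joint passes its speed limit or range.

## Working session

There is one attempt and no reset: what is moved stays moved. The work goes in short steps, Python scripts to look and compute and a tool call to move; the robot and the scene stay as the last step left them, time stands still between calls to the robot, and variables do not carry over. Pictures are saved under pics/ and viewed, about 8 in all and at most 12, crops included, and the job is handed in when it is done.

Besides the shell and the picture viewer there is one more tool, called after "Request:" as name([rows], argument=value, ...), one row to a line, values as JSON. drive_tool: Moves the arm, as the interface text tells. Its arguments: {"type":"object","properties":{"motion":{"type":"array","items":{"type":"array"}}},"required":["motion"]}

```bash
mkdir -p pics; ls
python3 - <<'E'
from plant import manip
import cv2,numpy as np
print(manip.state(), manip.pinch_z)
for n in ["scene","side"]:
    f=manip.grab_frame(n); cv2.imwrite(f"pics/{n}0.png",f["img"]); np.savez(f"pics/{n}0.npz",**f)
    print(n,f["camera_matrix"].round(1).tolist(),f["world_from_camera"].round(3).tolist())
E
```

```text
pics
{'time': 0.0, 'joint_pos': array([-1.27300729e+00,  5.33566971e-02,  1.61429958e+00, -6.73791511e-06,
        1.47600751e+00, -1.18970023e-01]), 'joint_vel': array([ 0.00027333, -0.0003222 , -0.00051021,  0.00140221, -0.0007128 ,
        0.00050298]), 'joint_efforts': array([-4.65578760e-04, -3.93676114e+01, -3.70180929e+01, -1.35997811e-04,
        6.89328153e-03, -3.55984191e-06]), 'tool_pos': array([ 0.25282969, -0.57089215,  0.23005979]), 'tool_rot': array([ 0.59308856, -0.59215324,  0.38630941, -0.38518247]), 'contact_force': array([-0.79325585, -0.81144235, -0.67975929]), 'ft_torque': array([ 0.03695258, -0.02983493,  0.01264559]), 'gripper_width': 1.0031620067102172} -0.0187
scene [[497.3, 0.0, 314.8], [0.0, 497.3, 199.7], [0.0, 0.0, 1.0]] [[0.526, 0.553, -0.646, 1.515], [0.85, -0.326, 0.413, -0.723], [0.018, -0.766, -0.642, 1.1], [0.0, 0.0, 0.0, 1.0]]
side [[467.8, 0.0, 324.2], [0.0, 467.8, 202.7], [0.0, 0.0, 1.0]] [[-1.0, -0.004, 0.024, 0.456], [-0.021, 0.63, -0.777, 0.921], [-0.012, -0.777, -0.63, 0.846], [0.0, 0.0, 0.0, 1.0]]
```

View pics/scene0.png

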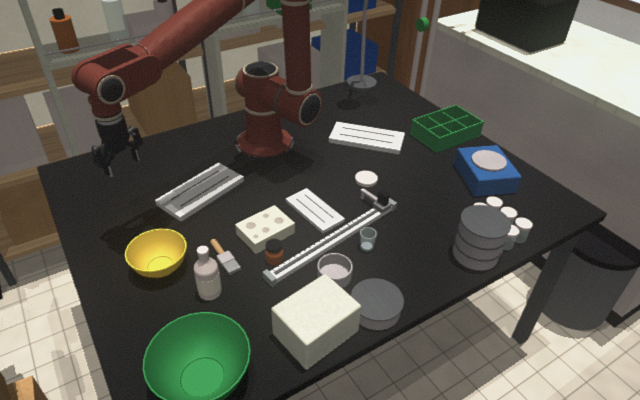

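View pics/side0.png

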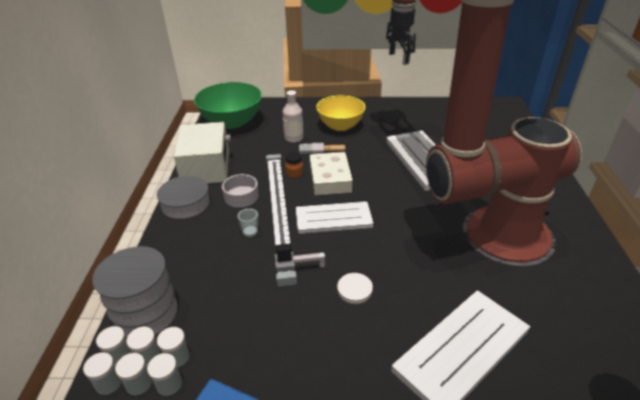

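The scene view shows the slab at about (265,228), the straightedge at (315,209), the rail from (270,275) to (390,200) with its cursor near (380,200), the jar at (275,250) and the dish at (366,178). The side view agrees: slab (330,172), straightedge (334,216), cursor (285,262).

```bash
cat > h.py <<'E'
import numpy as np,cv2
def pts(f,T=None):
    T=f["world_from_camera"] if T is None else T
    K=f["camera_matrix"];z=f["range_z"];v,u=np.mgrid[:z.shape[0],:z.shape[1]]
    c=np.stack([(u-K[0,2])/K[0,0]*z,(v-K[1,2])/K[1,1]*z,z],-1)
    P=c@T[:3,:3].T+T[:3,3]; P[z<=0]=np.nan; return P
def rect(P):
    (c,s,a)=cv2.minAreaRect((P[:,:2]*1000).astype(np.float32)); return np.round(c,1),np.round(s,1),round(a,2)
def blob(m,seed):
    n,l=cv2.connectedComponents(m.astype(np.uint8)); 
    return l==l[seed[1],seed[0]] if l[seed[1],seed[0]] else None
E
python3 - <<'E'
from h import *
seeds={"scene":dict(slab=((262,222),.035,.055),edge=((308,207),.008,.024),rail=((320,245),.012,.036),dish=((366,178),.008,.03)),
"side":dict(slab=((335,165),.035,.055),edge=((334,211),.008,.024),rail=((279,200),.012,.036),dish=((354,287),.008,.03))}
for n,S in seeds.items():
    f=dict(np.load(f"pics/{n}0.npz"));P=pts(f);g=f["img"].max(2)
    for k,(s,lo,hi) in S.items():
        print(n,k,P[s[1],s[0]].round(3))
        m=(P[...,2]>lo)&(P[...,2]<hi)&(g>70 if k!="rail" else True)
        b=blob(m,s)
        if b is None: print("none");continue
        Q=P[b]; print(b.sum(),rect(Q),"z",np.median(Q[:,2]).round(4))
    # things above 0.05 near cursor
    m=(P[...,2]>.07)&(P[...,2]<.1)
    nn,l,st,ce=cv2.connectedComponentsWithStats(m.astype(np.uint8))
    for i in range(1,nn):
        if st[i,4]>20: print("hi",st[i],np.nanmedian(P[l==i],0).round(3))
E
python3 - <<'E'
import cv2
a=cv2.imread("pics/scene0.png")[165:290,220:420];b=cv2.imread("pics/side0.png")[140:300,220:400]
cv2.imwrite("pics/c1.png",cv2.resize(a,None,fx=4,fy=4))
E
```

```text
scene slab [ 0.467 -0.245  0.049]
1289 (array([ 474. , -240.7]), array([118.7, 152.5]), 7.64) z 0.0468
scene edge [ 0.446 -0.065  0.016]
1199 (array([457.9, -48.6]), array([212.3, 107.9]), 8.2) z 0.0181
scene rail [ 0.628 -0.132  0.028]
1609 (array([615.3, -68.9]), array([ 48.7, 533.8]), 9.19) z 0.0227
scene dish [0.418 0.195 0.018]
269 (array([413.7, 196.7]), array([76.2, 83. ]), 59.03) z 0.0171
hi [438   6  41  12 112] [-0.528  1.547  0.092]
hi [381  14  12   7  43] [-0.673  1.149  0.08 ]
hi [573  16  67  29 345] [0.08  2.08  0.088]
hi [392  20  24  10 121] [-0.535  1.148  0.086]
hi [ 74  23  33  11 189] [-1.303 -0.35   0.084]
hi [39 32 16 10 95] [-1.303 -0.566  0.086]
hi [  0  37  32  11 185] [-1.305 -0.711  0.086]
hi [320  36  25  20 146] [-0.488  0.64   0.084]
hi [ 434   38  206  110 1506] [0.411 1.151 0.085]
hi [414  52   6   7  33] [-0.195  0.944  0.084]
hi [424  58   7   7  34] [-0.113  0.942  0.085]
hi [202  64  22  23 123] [-0.467 -0.01   0.085]
hi [360  66   4   6  23] [-0.2    0.615  0.086]
hi [463 109  21  15  35] [0.37  0.775 0.073]
hi [413 115  21  20  51] [0.283 0.542
[... 806 characters left out ...]
[ 44.5, 402.6]), 8.82) z 0.0214
side dish [0.413 0.205 0.017]
781 (array([410.7, 201.3]), array([79. , 79.1]), 60.74) z 0.0154
hi [   0    0  149  139 1363] [ 1.539 -0.818  0.085]
hi [511   3  80  49 566] [-0.481 -1.163  0.085]
hi [287  41  16   8 100] [ 0.639 -1.132  0.085]
hi [ 194   82   68   37 1009] [ 0.845 -0.646  0.086]
hi [573  89  62  11 459] [-0.498 -0.64   0.085]
hi [317  95  48  25 196] [ 0.445 -0.594  0.074]
hi [283 113  20  12 158] [ 0.598 -0.456  0.084]
hi [174 128  57  40 525] [ 0.84  -0.214  0.085]
hi [487 200  63  31 615] [0.026 0.056 0.085]
hi [276 243  16  12 154] [0.576 0.147 0.083]
hi [100 269  71  50 712] [0.844 0.326 0.09 ]
hi [196 379  63  21 691] [0.657 0.499 0.075]
```

View pics/c1.png

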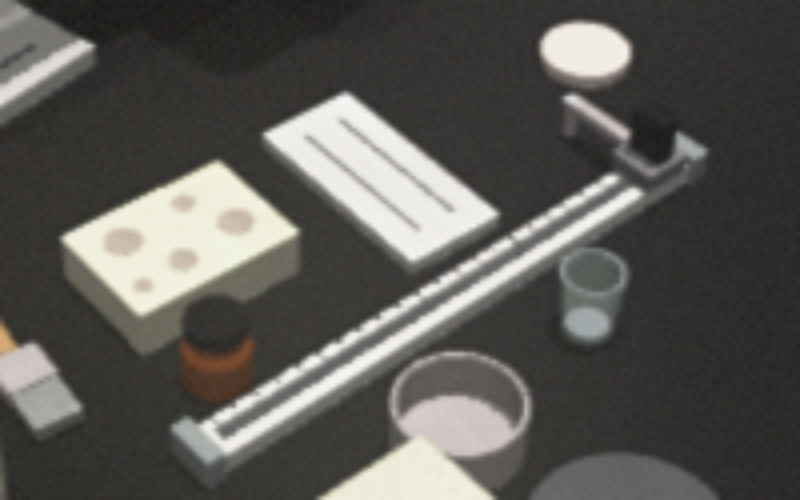

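The crop shows the slab on the left, the plain straightedge in the centre, its back towards the dish, and the cursor at the far end of the rail with its pin at about crop (570,125). The sizes fit the small straightedge at (0.460, -0.050), about 7° yaw, and the slab at (0.473, -0.240), 7.6°. It needs a push of about 69 mm.

```bash
cat >> h.py <<'E'
from scipy.spatial.transform import Rotation as Ro
def tool(s):
    q=s["tool_rot"]; return Ro.from_quat([q[1],q[2],q[3],q[0]])
def plan(s,p,yaw):
    """turn first (tool axes), then shift in the turned frame"""
    R=tool(s);best=None
    for k in(0,np.pi):
        x=np.array([np.cos(yaw+k),np.sin(yaw+k),0]);y=np.array([0,0,-1.])
        T=Ro.from_matrix(np.stack([x,y,np.cross(x,y)],1)); rv=(R.inv()*T).as_rotvec()
        if best is None or np.linalg.norm(rv)<np.linalg.norm(best[0]): best=(rv,T)
    rv,T=best
    d=T.inv().apply(np.array(p)-s["tool_pos"])
    print("turn units",(np.degrees(rv)/5).round(2),"shift units",(d/.025).round(2),"toolx",T.as_matrix()[:,0].round(3),"toolz",T.as_matrix()[:,2].round(3))
E
python3 - <<'E'
from h import *
from plant import manip
s=manip.state(); plan(s,[.452,.025,.16],np.radians(7.6)); print(tool(s).as_matrix().round(3))
for n,b in(("scene",(262,240,290,265)),("side",(280,150,306,180))):
    P=pts(dict(np.load(f"pics/{n}0.npz")))[b[1]:b[3],b[0]:b[2]]; Q=P[(P[...,2]>.058)&(P[...,2]<.075)]; print("jar",np.median(Q,0).round(3),len(Q))
E
```

```text
turn units [ -0.02 -14.74  -0.02] shift units [11.05  2.81 22.58] toolx [0.991 0.132 0.   ] toolz [-0.132  0.991  0.   ]
[[ 0.405 -0.001  0.914]
 [-0.914  0.002  0.405]
 [-0.002 -1.     0.   ]]
jar [ 0.59  -0.271  0.067] 168
jar [ 0.584 -0.262  0.065] 141
```

Request:
drive_tool([
  [[0,0,0],[0,-1,0],-1],
  [[0,0,0],[0,-1,0],-1],
  [[0,0,0],[0,-1,0],-1],
  [[0,0,0],[0,-1,0],-1],
  [[0,0,0],[0,-1,0],-1],
  [[0,0,0],[0,-1,0],-1],
  [[0,0,0],[0,-1,0],-1],
  [[0,0,0],[0,-1,0],-1],
  [[0,0,0],[0,-1,0],-1],
  [[0,0,0],[0,-1,0],-1],
  [[0,0,0],[0,-1,0],-1],
  [[0,0,0],[0,-1,0],-1],
])

```text
time: 1.3
tool_pos: [0.2529, -0.5711, 0.2306]
tool_rot: [0.707, -0.706, 0.037, -0.036]
contact_force: [0.5, 0.9, 0.1]
gripper_width: 1.0
```

Request:
drive_tool([
  [[0,0,0],[0,-1,0],-1],
  [[0,0,0],[0,-1,0],-1],
  [[0,0,0],[0,-0.7,0],-1],
  [[1,0,1],[0,0,0],-1],
  [[1,0,1],[0,0,0],-1],
  [[1,0,1],[0,0,0],-1],
  [[1,0,1],[0,0,0],-1],
  [[1,0,1],[0,0,0],-1],
  [[1,0,1],[0,0,0],-1],
  [[0.5,0,1],[0,0,0],-1],
  [[0.5,0,1],[0,0,0],-1],
  [[0.5,0,1],[0,0,0],-1],
])

```text
time: 2.5
tool_pos: [0.4102, -0.3228, 0.2307]
tool_rot: [0.706, -0.705, -0.045, 0.046]
contact_force: [0.4, 0.5, 0.4]
gripper_width: 1.0
```

Request:
drive_tool([
  [[0.5,0,1],[0,0,0],-1],
  [[0.5,0,1],[0,0,0],-1],
  [[0.5,0,1],[0,0,0],-1],
  [[0.5,0,1],[0,0,0],-1],
  [[0.5,0,1],[0,0,0],-1],
  [[0.5,0,1],[0,0,0],0],
  [[0.5,0,1],[0,0,0],0],
  [[0,0,1],[0,0,0],0],
  [[0,0,1],[0,0,0],0],
  [[0,0,0],[0,0,0],0],
  [[0,0,0],[0,0,0],0],
])

```text
time: 3.6
tool_pos: [0.4678, -0.0898, 0.231]
tool_rot: [-0.705, 0.706, 0.046, -0.046]
contact_force: [0.5, -0.9, -0.2]
gripper_width: 0.498
```

Run:
```python
from h import *
from plant import manip
s=manip.state();f=manip.grab_frame("wrist");cv2.imwrite("pics/w1.png",f["img"])
T=np.eye(4);T[:3,:3]=tool(s).as_matrix();T[:3,3]=s["tool_pos"];np.savez("pics/w1.npz",W=T@f["T_tool_cam"],**f)
print(s["tool_pos"],s["gripper_width"]);print((T@f["T_tool_cam"]).round(3))
plan(s,[.452,.025,.16],np.radians(7.6))
```

```text
[ 0.46779385 -0.08978853  0.23100358] 0.4975130613139828
[[ 0.992  0.123  0.041  0.456]
 [ 0.13  -0.937 -0.323 -0.006]
 [-0.002  0.326 -0.945  0.374]
 [ 0.     0.     0.     1.   ]]
turn units [ 0.   -0.03 -0.  ] shift units [-0.02  2.84  4.63] toolx [0.991 0.132 0.   ] toolz [-0.132  0.991  0.   ]
```

View pics/w1.png

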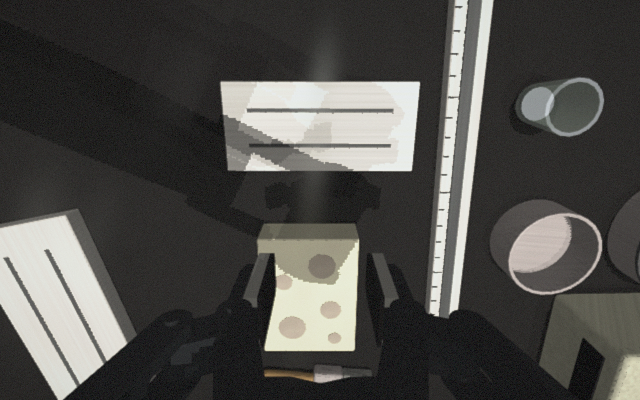

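The wrist view shows the straightedge spanning (220–420, 82–170). The slab's end face is the band at rows 224–240, nearly parallel to it, and the rail is clear on the right. Next I fit the edges by casting rays.

```bash
cat >> h.py <<'E'
def ray(f,W,uv,z):
    K=f["camera_matrix"];uv=np.atleast_2d(uv).astype(float)
    d=np.c_[(uv[:,0]-K[0,2])/K[0,0],(uv[:,1]-K[1,2])/K[1,1],np.ones(len(uv))]@W[:3,:3].T
    return W[:3,3]+d*((z-W[2,3])/d[:,2])[:,None]
def line(P):
    vx,vy,x,y=cv2.fitLine((P[:,:2]*1000).astype(np.float32),cv2.DIST_HUBER,0,.01,.01).ravel()
    a=np.degrees(np.arctan2(vy,vx));a=(a+90)%180-90
    return round(float(a),2),np.array([x,y]).round(1)
def edges(g,cols,r0,r1,sign):
    """sub-pixel row of strongest vertical gradient of given sign in each column"""
    g=cv2.GaussianBlur(g,(3,3),0).astype(float);d=sign*np.gradient(g,axis=0);out=[]
    for c in cols:
        w=d[r0:r1,c];i=int(w.argmax())
        if 0<i<len(w)-1 and w[i]>12:
            den=w[i-1]-2*w[i]+w[i+1];out.append((c,r0+i+.5*(w[i-1]-w[i+1])/den if den else r0+i))
    return np.array(out)
E
python3 - <<'E'
from h import *
f=dict(np.load("pics/w1.npz"));W=f["W"];g=cv2.cvtColor(f["img"],6)
P=pts(f,W)
b=blob((P[...,2]>.009)&(P[...,2]<.026)&(g>60),(320,95));
print("edge depth",rect(P[b]),np.median(P[b][:,2]))
for n,c,r,sg,z in(("back",range(240,405,3),(74,92),1,.016),("front",range(240,405,3),(160,182),-1,.016),("slabtop",range(268,350,3),(232,248),1,.045),("slabbot",range(265,350,3),(216,231),1,0)):
    e=edges(g,c,*r,sg); 
    print(n,len(e), line(ray(f,W,e,z)) if len(e)>5 else e)
# sideways ends
gt=g.T.copy()
for n,c,r,sg in(("left",range(95,160,3),(212,240),1),("right",range(95,160,3),(405,430),-1)):
    e=edges(gt,c,*r,sg); print(n,line(ray(f,W,e[:,::-1],.016)))
E
```

```text
edge depth (array([460.5, -51.7]), array([200.2,  91.7]), 7.46) 0.01661336862628321
back 55 (7.45, array([459.4,  -5.7], dtype=float32))
front 55 (7.45, array([471.7, -96.6], dtype=float32))
slabtop 28 (7.44, array([ 458. , -166.8], dtype=float32))
slabbot 29 (7.48, array([ 454.8, -168.1], dtype=float32))
left (-82.74, array([361.5, -66.4], dtype=float32))
right (-82.71, array([558.4, -31.5], dtype=float32))
```

Everything is parallel at 7.45°, with a gap of about 68 mm. The tool goes behind the back edge and down.

Request:
drive_tool([
  [[-0.1,0,0.8],[0,0,0],0],
  [[0,0,1],[0,0,0],0],
  [[0,0,1],[0,0,0],0],
  [[0,0,1],[0,0,0],0],
  [[0,0,1],[0,0,0],0],
  [[0,1,0],[0,0,0],0],
  [[0,1,0],[0,0,0],0],
  [[0,1,0],[0,0,0],0],
  [[0,1,0],[0,0,0],0],
  [[0,1,0],[0,0,0],0],
  [[0,1,0],[0,0,0],0],
  [[0,0,0],[0,0,0],0],
])

```text
time: 4.85
tool_pos: [0.4471, 0.0281, 0.0774]
tool_rot: [0.706, -0.705, -0.042, 0.048]
contact_force: [-0.6, -1.0, 0.8]
gripper_width: 0.499
```

Request:
drive_tool([
  [[0,0.8,0],[0,0,0],0],
  [[0,0.8,0],[0,0,0],0],
  [[0,0.6,0],[0,0,0],0],
  [[0,0.4,0],[0,0,0],0],
  [[0,0.2,0],[0,0,0],0],
  [[0,0.2,0],[0,0,0],0],
  [[0,0,0],[0,0,0],0],
  [[0,0,0],[0,0,0],0],
])

```text
time: 5.65
tool_pos: [0.4506, 0.0287, 0.0069]
tool_rot: [-0.706, 0.706, 0.046, -0.045]
contact_force: [-0.8, 0.2, 0.6]
gripper_width: 0.504
```

```bash
cat >> h.py <<'E'
N=np.array([-.130,.9915,0]);X=np.array([.9915,.130,0])
def F(m,k=8):
    """mean tool state along slab normal over k short holds (camera calls)"""
    a=[]
    for _ in range(k):
        m.grab_frame("wrist"); a.append(m.state()["contact_force"])
    s=m.state();a=np.array(a);print("t",s["time"],"s,x,z",(s["tool_pos"]@N*1000).round(2),(s["tool_pos"]@X*1000).round(2),(s["tool_pos"][2]*1000).round(2),"F n",(a@N).mean().round(2),"sd",(a@N).std().round(2),"x",(a@X).mean().round(2),"z",a[:,2].mean().round(2))
E
python3 - <<'E'
from h import *
from plant import manip
F(manip,4);cv2.imwrite("pics/s2.png",cv2.resize(manip.grab_frame("side")["img"][130:310,210:410],None,fx=4,fy=3.3))
E
```

```text
t 5.85 s,x,z -30.03 450.35 6.81 F n -0.13 sd 0.43 x -0.27 z 0.07
```

View pics/s2.png

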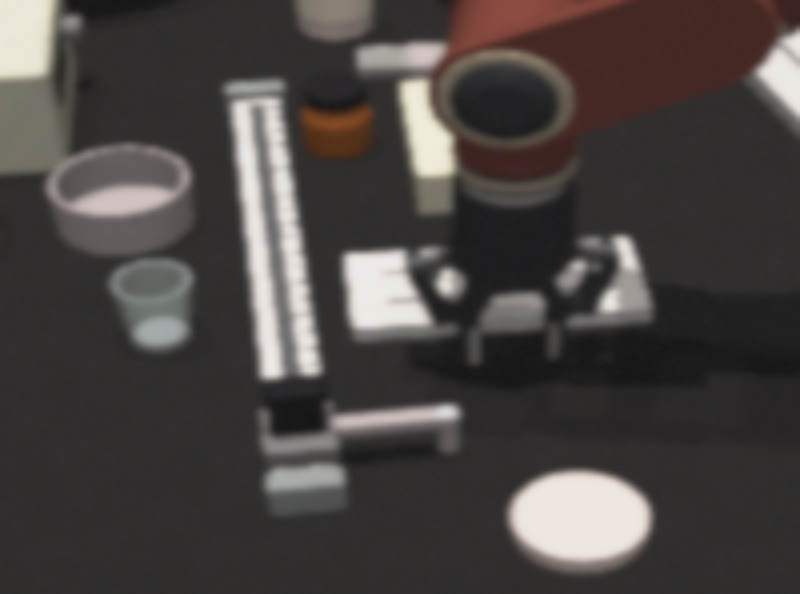

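The fingers (crop 470–560, 345) stand behind the straightedge's back, and the pin (450,430) is clear. I lower slightly and push.

Request:
drive_tool([
  [[0,0.15,0],[0,0,0],0],
  [[0,0,-0.3],[0,0,0],0],
  [[0,0,-0.3],[0,0,0],0],
  [[0,0,-0.15],[0,0,0],0],
  [[0,0,-0.1],[0,0,0],0],
  [[0,0,-0.1],[0,0,0],0],
  [[0,0,-0.1],[0,0,0],0],
  [[0,0,-0.1],[0,0,0],0],
  [[0,0,-0.1],[0,0,0],0],
  [[0,0,-0.1],[0,0,0],0],
  [[0,0,-0.1],[0,0,0],0],
  [[0,0,-0.1],[0,0,0],0],
])

```text
time: 7.1
tool_pos: [0.4551, -0.0097, 0.0026]
tool_rot: [0.706, -0.706, -0.046, 0.046]
contact_force: [-0.7, 2.6, 0.5]
gripper_width: 0.5
```

Run:
```python
from h import *
from plant import manip
F(manip,6)
s=manip.state();f=manip.grab_frame("side");P=pts(f);g=f["img"].max(2)
b=(P[...,2]>.008)&(P[...,2]<.024)&(g>70)
n,l,st,c=cv2.connectedComponentsWithStats(b.astype(np.uint8))
for i in range(1,n):
    if st[i,4]>40: print(st[i],rect(P[l==i]))
```

```text
t 7.4 s,x,z -68.97 449.86 2.52 F n 0.31 sd 0.66 x 0.36 z 0.22
[  0   0 204 164 842] (array([ 1534.9, -1217.9]), array([1801.5,  270.2]), 81.38)
[543  55  16   5  51] (array([ -507.7, -1151.4]), array([68.5, 20.8]), 7.75)
[288  56  83   6 281] (array([  487.6, -1138.9]), array([373.3,  27.8]), 1.65)
[216 105  29   7 117] (array([ 854. , -663.3]), array([104.4,  32.8]), 13.95)
[ 392  131   73   58 1520] (array([ 170. , -338.6]), array([148.1, 293. ]), 19.02)
[285 134  18   7  71] (array([ 600.9, -459.7]), array([59.1, 24.2]), 1.44)
[300 143  15  10 121] (array([ 550.7, -392. ]), array([46.7, 44.9]), 2.9)
[267 158  23  87 992] (array([ 623.8, -126.8]), array([ 44.8, 390.6]), 8.63)
[286 169  16   8  63] (array([ 585.2, -247.5]), array([46.6, 19.3]), 1.55)
[202 175  26   7  99] (array([ 821.5, -218.3]), array([73.7, 15.9]), 16.29)
[226 181  30  11 118] (array([ 738.6, -184.1]), array([85.2, 31.5]), 13.36)
[224 192  34  14 149] (array([ 728.1, -118.6]), array([96.1, 41.5]), 7.02)
[161 199  48  18 205] (array([879.1, -75.9]), array([131.3,  52.9]), 12.04)
[349 199  23  26 277] (array([378.5
[... 453 characters left out ...]
]), array([34.7, 25.9]), 78.76)
[338 273  35  29 777] (array([410.9, 201.1]), array([78.8, 78.9]), 9.7)
[277 278  19   7  82] (array([570.7, 188.4]), array([42.3,  5.9]), 8.56)
[ 392  291  138  109 5834] (array([195.9, 360.2]), array([287.1, 131.6]), 42.34)
[151 303  25  30 148] (array([823.1, 295.5]), array([75.6, 14.4]), 64.16)
[144 353  16  12  52] (array([822.8, 393.7]), array([31.8,  7.8]), 48.97)
[176 355  11  10  54] (array([763.3, 396.8]), array([22.1,  6.8]), 45.14)
[ 93 383  22  10  95] (array([896.9, 459.8]), array([38.2, 12.6]), 9.08)
[126 382  21  11  98] (array([835.1, 459.8]), array([35.6, 10.5]), 14.37)
[157 383  21  11  99] (array([774.8, 459. ]), array([37.7, 11.1]), 15.24)
```

Request:
drive_tool([
  [[0,0,-0.1],[0,0,0],0],
  [[0,0,-0.15],[0,0,0],0],
  [[0,0,-0.15],[0,0,0],0],
  [[0,0,-0.15],[0,0,0],0],
  [[0,0,-0.15],[0,0,0],0],
  [[0,0,-0.15],[0,0,0],0],
  [[0,0,-0.15],[0,0,0],0],
  [[0,0,-0.15],[0,0,0],0],
  [[0,0,-0.15],[0,0,0],0],
  [[0,0,-0.15],[0,0,0],0],
  [[0,0,-0.1],[0,0,0],0],
  [[0,0,-0.05],[0,0,0],0],
])

```text
time: 8.65
tool_pos: [0.4601, -0.0496, 0.0025]
tool_rot: [0.706, -0.706, -0.045, 0.045]
contact_force: [-0.8, 2.2, 0.6]
gripper_width: 0.502
```

Run:
```python
from h import *
from plant import manip
F(manip,4)
s=manip.state();f=manip.grab_frame("wrist");T=np.eye(4);T[:3,:3]=tool(s).as_matrix();T[:3,3]=s["tool_pos"];np.savez("pics/w3.npz",W=T@f["T_tool_cam"],**f)
cv2.imwrite("pics/w3.png",f["img"])
f=manip.grab_frame("scene");cv2.imwrite("pics/sc3.png",f["img"])
```

```text
t 8.85 s,x,z -109.04 450.0 2.71 F n 0.7 sd 0.43 x 0.42 z -0.21
```

View pics/w3.png

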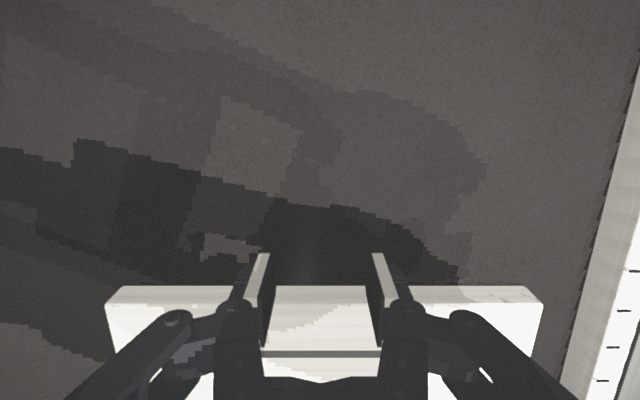

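The wrist view shows the back edge level at row ~286 against both fingers, so the plate is square to the tool. I measure the remaining gap.

Run:
```python
from h import *
f=dict(np.load("pics/w3.npz"));W=f["W"];g=cv2.cvtColor(f["img"],6)
for rng in (range(130,220,4),range(275,360,4),range(420,520,4)):
    e=edges(g,rng,276,297,1); p=ray(f,W,e,.016); a,c=line(p); print(len(e),a,c,"s",round(c@N[:2],1))
```

```text
23 7.47 [395.  -59.5] s -110.3
22 7.47 [458.1 -51.2] s -110.3
25 7.39 [527.9 -42.1] s -110.4
```

Run:
```python
import cv2
cv2.imwrite("pics/sc3c.png",cv2.resize(cv2.imread("pics/sc3.png")[165:290,220:420],None,fx=4,fy=4))
```

```text
(no output)
```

View pics/sc3c.png

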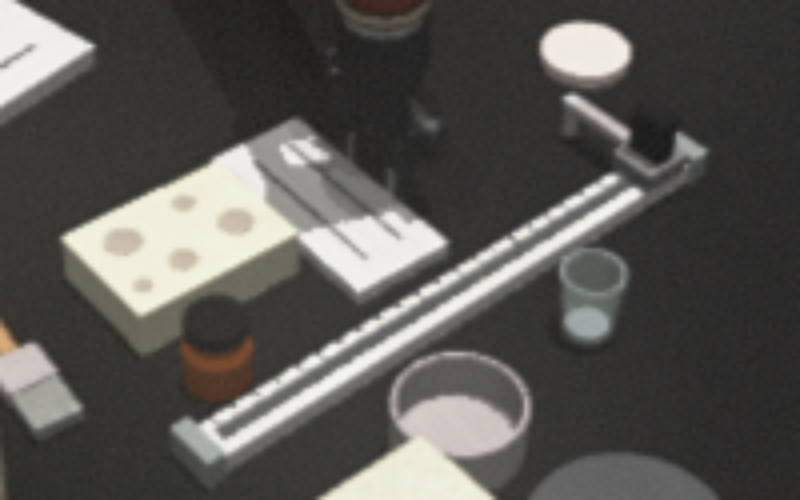

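The right end of the plate moved from crop (498,215)/(413,268) to (447,243)/(362,296). I ray-cast those corners for the distance travelled.

Run:
```python
from h import *
f=dict(np.load("pics/scene0.npz"))
c=np.array([[498,215],[413,268],[447,243],[362,296]])/4+[220,165]
P=ray(f,f["world_from_camera"],c,.016); print((P@N*1000).round(1),(P@X*1000).round(1))
```

```text
[ -65.3 -159.7 -119.7 -211. ] [552.9 557.9 552.6 557.5]
```

The plate travelled about 53 mm. (The wrist fit had picked up the bottom of the back face, which accounts for the difference.) About 13 mm is left, so I creep from here.

Request:
drive_tool([
  [[0,0,-0.1],[0,0,0],0],
  [[0,0,-0.1],[0,0,0],0],
  [[0,0,-0.1],[0,0,0],0],
  [[0,0,-0.04],[0,0,0],0],
  [[0,0,-0.02],[0,0,0],0],
  [[0,0,-0.02],[0,0,0],0],
])

```text
time: 9.55
tool_pos: [0.4615, -0.0587, 0.0027]
tool_rot: [0.706, -0.706, -0.046, 0.045]
contact_force: [-1.0, 3.2, 2.8]
gripper_width: 0.496
```

Request:
drive_tool([
  [[0,0,-0.02],[0,0,0],0],
  [[0,0,-0.02],[0,0,0],0],
  [[0,0,-0.02],[0,0,0],0],
])

```text
time: 9.85
tool_pos: [0.4616, -0.0602, 0.0026]
tool_rot: [-0.706, 0.706, 0.046, -0.045]
contact_force: [-0.3, 3.1, 1.5]
gripper_width: 0.503
```

Run:
```python
from h import *
from plant import manip
F(manip,5)
```

```text
t 10.1 s,x,z -119.78 449.86 2.56 F n 2.63 sd 0.24 x 0.08 z 1.7
```

Request:
drive_tool([
  [[0,0,-0.02],[0,0,0],0],
  [[0,0,-0.02],[0,0,0],0],
  [[0,0,0],[0,0,0],0],
])

```text
time: 10.4
tool_pos: [0.4617, -0.0612, 0.0026]
tool_rot: [-0.706, 0.706, 0.045, -0.046]
contact_force: [-0.4, 4.1, 2.2]
gripper_width: 0.501
```

Request:
drive_tool([
  [[0,0,-0.02],[0,0,0],0],
  [[0,0,0],[0,0,0],0],
])

```text
time: 10.6
tool_pos: [0.4617, -0.0617, 0.0026]
tool_rot: [-0.706, 0.706, 0.045, -0.046]
contact_force: [-0.8, 3.6, 1.8]
gripper_width: 0.504
```

Request:
drive_tool([
  [[0,0,-0.02],[0,0,0],0],
  [[0,0,0],[0,0,0],0],
])

```text
time: 10.8
tool_pos: [0.4618, -0.0622, 0.0025]
tool_rot: [-0.706, 0.706, 0.045, -0.046]
contact_force: [0.0, 3.5, 2.8]
gripper_width: 0.497
```

Run:
```python
from h import *
from plant import manip
F(manip,5)
```

```text
t 11.05 s,x,z -121.72 449.74 2.49 F n 2.57 sd 0.09 x 0.06 z 2.07
```

Request:
drive_tool([
  [[0,0,-0.02],[0,0,0],0],
  [[0,0,0],[0,0,0],0],
])

```text
time: 11.25
tool_pos: [0.4618, -0.0625, 0.0025]
tool_rot: [0.706, -0.705, -0.045, 0.046]
contact_force: [-1.5, 4.2, 1.5]
gripper_width: 0.5
```

Request:
drive_tool([
  [[0,0,-0.02],[0,0,0],0],
  [[0,0,0],[0,0,0],0],
])

```text
time: 11.45
tool_pos: [0.4618, -0.0626, 0.0025]
tool_rot: [0.706, -0.705, -0.045, 0.046]
contact_force: [-0.6, 5.7, 3.2]
gripper_width: 0.501
```

Run:
```python
from h import *
from plant import manip
F(manip,3)
```

```text
t 11.6 s,x,z -122.07 449.76 2.51 F n 6.13 sd 0.37 x 0.39 z 3.04
```

Contact: the tool has stopped and the force rose to 6 N. One slight further press and a hold makes sure of the 3 N.

Request:
drive_tool([
  [[0,0,-0.02],[0,0,0],0],
  [[0,0,0],[0,0,0],0],
  [[0,0,0],[0,0,0],0],
  [[0,0,0],[0,0,0],0],
  [[0,0,0],[0,0,0],0],
])

```text
time: 12.1
tool_pos: [0.4618, -0.0626, 0.0025]
tool_rot: [0.707, -0.705, -0.045, 0.046]
contact_force: [-1.5, 6.7, 3.9]
gripper_width: 0.503
```

Run:
```python
from h import *
from plant import manip
F(manip,4)
```

```text
t 12.3 s,x,z -122.08 449.74 2.52 F n 7.35 sd 0.56 x 0.33 z 3.5
```

Request:
drive_tool([
  [[0,0,-0.02],[0,0,0],0],
  [[0,0,0],[0,0,0],0],
  [[0,0,0],[0,0,0],0],
  [[0,0,0],[0,0,0],0],
  [[0,0,0],[0,0,0],0],
])

```text
time: 12.8
tool_pos: [0.4618, -0.0627, 0.0025]
tool_rot: [0.707, -0.704, -0.045, 0.046]
contact_force: [-1.9, 10.2, 4.2]
gripper_width: 0.498
```

Request:
drive_tool([
  [[0,0,0.1],[0,0,0],0],
  [[0,0,0.3],[0,0,0],0],
  [[0,0,0.4],[0,0,0],0],
  [[0,-1,0],[0,0,0],0],
  [[0,-1,0],[0,0,0],0],
  [[0,-1,0],[0,0,0],-1],
  [[0,-1,0],[0,0,0],-1],
  [[0,-1,0],[0,0,0],-1],
  [[0,-1,0],[0,0,0],-1],
  [[0,-1,0],[0,0,0],-1],
  [[0,-1,0],[0,0,0],-1],
])

```text
time: 13.9
tool_pos: [0.4592, -0.0439, 0.2033]
tool_rot: [-0.705, 0.706, 0.046, -0.046]
contact_force: [-0.3, -0.8, 0.1]
gripper_width: 1.003
```

Run:
```python
from h import *
from plant import manip
f=dict(np.load("pics/w1.npz"));g=cv2.cvtColor(f["img"],6)
for r,sg in(((425,470),1),((450,500),-1)):
    e=edges(g.T.copy(),range(20,300,5),*r,sg); a,c=line(ray(f,f["W"],e[:,::-1],.02)); print("rail side",len(e),a,c)
# grip top by depth in saved initial views
for n,b in(("scene",(370,185,395,205)),("side",(270,238,296,260))):
    P=pts(dict(np.load(f"pics/{n}0.npz")))[b[1]:b[3],b[0]:b[2]];Q=P[(P[...,2]>.076)&(P[...,2]<.095)];print(n,rect(Q))
s=manip.state();f=manip.grab_frame("wrist");T=np.eye(4);T[:3,:3]=tool(s).as_matrix();T[:3,3]=s["tool_pos"];np.savez("pics/w4.npz",W=T@f["T_tool_cam"],**f)
cv2.imwrite("pics/w4.png",f["img"]);print(s["tool_pos"])
```

```text
rail side 55 -75.23 [594.3 -36.1]
rail side 56 -80.51 [623.4 -36.7]
scene (array([580.2, 140.6]), array([35.7, 24.4]), 6.71)
side (array([576.7, 141.6]), array([35. , 25.1]), 4.34)
[ 0.45917426 -0.04393378  0.20332259]
```

View pics/w4.png

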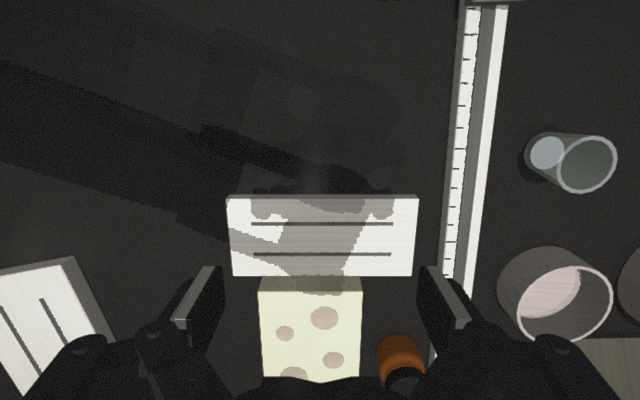

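The straightedge (228–418, 199–276) now abuts the slab's face (row 276–290), parallel. The rail, beaker and jar are undisturbed. I measure the back line and the rail's heading.

Run:
```python
from h import *
from plant import manip
f=dict(np.load("pics/w4.npz"));W=f["W"];g=cv2.cvtColor(f["img"],6)
e=edges(g,range(245,405,4),194,210,1);a,c=line(ray(f,W,e,.016));print("back",a,c,c@N[:2])
e=edges(g,range(245,395,4),268,284,-1);a,c=line(ray(f,W,e,.016));print("front",len(e),a,c,c@N[:2])
P=pts(f,W);b=blob((P[...,2]>.01)&(P[...,2]<.022)&(g>60),(400,240));print("plate",rect(P[b]))
b=(P[...,2]>.012)&(P[...,2]<.03)&(P[...,0]>.56)&(P[...,0]<.68)&(P[...,1]>-.1)&(P[...,1]<.12)
n,l,st,_=cv2.connectedComponentsWithStats(b.astype(np.uint8));i=1+st[1:,4].argmax();Q=P[l==i];print("rail",rect(Q))
xs=[]
for y in np.arange(-.09,.1,.01):
    q=Q[abs(Q[:,1]-y)<.004]; 
    if len(q)>20: xs.append((np.percentile(q[:,0],[3,97]).mean(),y))
print("rail axis",line(np.array(xs)))
s=manip.state();plan(s,[.5785,.141,.13],np.radians(8.9))
```

```text
back 7.46 [466.6 -73. ] -133.03750079345704
front 38 7.44 [ 476.2 -163.7] -224.2145485610962
plate (array([ 469.1, -119.7]), array([199.9,  94.6]), 7.42)
rail (array([597.3,  10.2]), array([ 37.9, 228.2]), 9.78)
rail axis (-80.52, array([599.9,  -7. ], dtype=float32))
turn units [ 0.04 -0.3   0.08] shift units [5.77 3.14 6.61] toolx [0.988 0.155 0.   ] toolz [-0.155  0.988  0.   ]
```

The wrist measurements give the plate flush (front at -224.2 against slab face at -225 mm) and the rail heading as 9.5°. Now to the grip.

Request:
drive_tool([
  [[0,0,0],[0,-0.4,0],-1],
  [[1,0,1],[0,0,0],-1],
  [[1,0,1],[0,0,0],-1],
  [[1,0,1],[0,0,0],-1],
  [[1,0,1],[0,0,0],-1],
  [[1,0,1],[0,0,0],-1],
  [[0.9,0,1],[0,0,0],-1],
  [[0,0,0.5],[0,0,0],-1],
  [[0,1,0],[0,0,0],-1],
  [[0,1,0],[0,0,0],-1],
  [[0,1,0],[0,0,0],-1],
  [[0,0.9,0],[0,0,0],-1],
])

```text
time: 15.15
tool_pos: [0.5773, 0.14, 0.1033]
tool_rot: [-0.705, 0.705, 0.057, -0.058]
contact_force: [-0.6, -0.1, -0.4]
gripper_width: 1.005
```

Run:
```python
from h import *
from plant import manip
manip.grab_frame("wrist");s=manip.state();f=manip.grab_frame("wrist");T=np.eye(4);T[:3,:3]=tool(s).as_matrix();T[:3,3]=s["tool_pos"];W=T@f["T_tool_cam"]
cv2.imwrite("pics/w5.png",f["img"]);P=pts(f,W)
m=(P[...,2]>.078)&(P[...,2]<.09)&(abs(P[...,0]-.577)<.04)&(abs(P[...,1]-.141)<.04)
print(s["tool_pos"],m.sum(),rect(P[m]) if m.sum()>5 else "")
```

```text
[0.57457447 0.13956054 0.09887453] 2620 (array([576.5, 140.9]), array([35.9, 22.1]), 9.75)
```

View pics/w5.png

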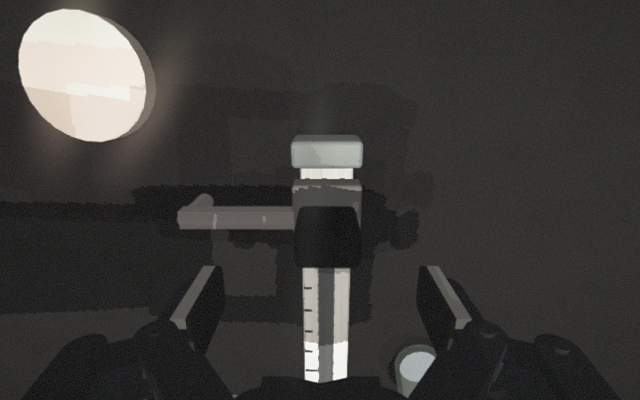

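The grip (295–360, 207–268) is squarely between the open fingers, 2 mm off. I descend and grasp.

Request:
drive_tool([
  [[0.08,0.6,0.05],[0,0,0],-1],
  [[0,0.6,0],[0,0,0],-1],
  [[0,0.5,0],[0,0,0],-1],
  [[0,0.25,0],[0,0,0],-1],
  [[0,0,0],[0,0,0],-1],
  [[0,0,0],[0,0,0],1],
  [[0,0,0],[0,0,0],1],
  [[0,0,0],[0,0,0],1],
  [[0,0,0],[0,0,0],1],
  [[0,0,0],[0,0,0],1],
  [[0,0,0],[0,0,0],1],
  [[0,0,0],[0,0,0],1],
])

```text
time: 16.45
tool_pos: [0.5778, 0.1412, 0.0571]
tool_rot: [-0.704, 0.705, 0.055, -0.061]
contact_force: [-12.3, -2.6, 10.8]
gripper_width: 0.406
```

Run:
```python
from h import *
from plant import manip
F(manip,4);s=manip.state();print(s["tool_pos"],s["gripper_width"],tool(s).as_matrix()[:,[0,2]].T.round(4))
```

```text
t 16.65 s,x,z 64.88 591.2 57.15 F n -0.79 sd 0.45 x -12.22 z 10.77
[0.5777575  0.14119359 0.05715054] 0.4097705117177564 [[ 9.865e-01  1.634e-01 -7.300e-03]
 [-1.635e-01  9.866e-01 -3.000e-04]]
```

Grasped (opening 0.41 ≈ 35 mm). I relieve the side and upward loads before sliding.

Request:
drive_tool([
  [[-0.06,-0.1,0],[0,0,0],1],
  [[-0.06,-0.1,0],[0,0,0],1],
  [[0,0,0],[0,0,0],1],
  [[0,0,0],[0,0,0],1],
])

```text
time: 17.05
tool_pos: [0.5774, 0.1411, 0.0575]
tool_rot: [0.705, -0.705, -0.058, 0.057]
contact_force: [14.6, 3.4, -23.7]
gripper_width: 0.403
```

Run:
```python
from h import *
from plant import manip
F(manip,4);s=manip.state();print(s["tool_pos"],s["gripper_width"])
```

```text
t 17.25 s,x,z 64.87 590.82 57.43 F n 0.74 sd 0.99 x 14.84 z -22.57
[0.57737743 0.14113295 0.05742574] 0.4147026284910247
```

Request:
drive_tool([
  [[0.065,0.135,0],[0,0,0],1],
  [[0,0,0],[0,0,0],1],
  [[0,0,-0.1],[0,0,0],1],
  [[0,0,-0.1],[0,0,0],1],
  [[0,0,-0.2],[0,0,0],1],
  [[0,0,-0.2],[0,0,0],1],
  [[0,0,0],[0,0,0],1],
  [[0,0,0],[0,0,0],1],
])

```text
time: 18.05
tool_pos: [0.5802, 0.1258, 0.0573]
tool_rot: [-0.704, 0.705, 0.057, -0.059]
contact_force: [-4.7, -1.0, -2.0]
gripper_width: 0.407
```

```bash
cat >> h.py <<'E'
G=np.array([-np.sin(np.radians(9.5)),np.cos(np.radians(9.5)),0])
def cur(m,k=4):
    a=[]
    for _ in range(k): m.grab_frame("wrist"); a.append(m.state()["contact_force"])
    s=m.state();a=np.mean(a,0);p=s["tool_pos"]
    # pin axis: 90 mm from grip along gauge -x ; gap of pin surface to plate back (s=-133.3)
    pin=p-np.array([.577-.5765,0,0])-.09*np.array([G[1],-G[0],0])
    print("t",s["time"],"pos",p.round(4),"F along rail",(a@G).round(2),"across",(a@[G[1],-G[0],0]).round(2),"z",a[2].round(2),"pin s",(pin@N*1000).round(1),"pin-plate gap",(pin@N*1000+133.3-6).round(1),"pin x in plate",(pin@X*1000-449.8).round(1))
E
python3 - <<'E'
from h import *
from plant import manip
cur(manip)
E
```

```text
t 18.25 pos [0.5802 0.1258 0.0573] F along rail -0.94 across -5.48 z -1.45 pin s 46.1 pin-plate gap 173.4 pin x in plate 51.4
```

Request:
drive_tool([
  [[0,0,-0.3],[0,0,0],1],
  [[0,0,-0.5],[0,0,0],1],
  [[0,0,-0.5],[0,0,0],1],
  [[0,0,-0.5],[0,0,0],1],
  [[0,0,-0.4],[0,0,0],1],
  [[0,0,-0.2],[0,0,0],1],
  [[0,0,0],[0,0,0],1],
  [[0,0,0],[0,0,0],1],
])

```text
time: 19.05
tool_pos: [0.5902, 0.0661, 0.0573]
tool_rot: [-0.704, 0.705, 0.057, -0.059]
contact_force: [-4.4, -2.9, -1.5]
gripper_width: 0.407
```

Run:
```python
from h import *
from plant import manip
cur(manip)
```

```text
t 19.25 pos [0.5902 0.0662 0.0573] F along rail -1.62 across -5.05 z -2.39 pin s -14.3 pin-plate gap 113.0 pin x in plate 53.5
```

Request:
drive_tool([
  [[0,0,-0.4],[0,0,0],1],
  [[0,0,-0.5],[0,0,0],1],
  [[0,0,-0.5],[0,0,0],1],
  [[0,0,-0.5],[0,0,0],1],
  [[0,0,-0.5],[0,0,0],1],
  [[0,0,-0.5],[0,0,0],1],
  [[0,0,-0.4],[0,0,0],1],
  [[0,0,-0.3],[0,0,0],1],
  [[0,0,-0.2],[0,0,0],1],
  [[0,0,-0.1],[0,0,0],1],
  [[0,0,0],[0,0,0],1],
  [[0,0,0],[0,0,0],1],
])

```text
time: 20.45
tool_pos: [0.6062, -0.0297, 0.0573]
tool_rot: [-0.704, 0.705, 0.057, -0.059]
contact_force: [-5.1, -2.3, -3.0]
gripper_width: 0.408
```

Run:
```python
from h import *
from plant import manip
cur(manip)
f=manip.grab_frame("side");np.savez("pics/s6.npz",**f);cv2.imwrite("pics/s6.png",cv2.resize(f["img"][150:270,230:390],None,fx=5,fy=5,interpolation=2))
```

```text
t 20.65 pos [ 0.6062 -0.0297  0.0573] F along rail -0.77 across -5.32 z -2.85 pin s -111.4 pin-plate gap 15.9 pin x in plate 56.9
```

View pics/s6.png

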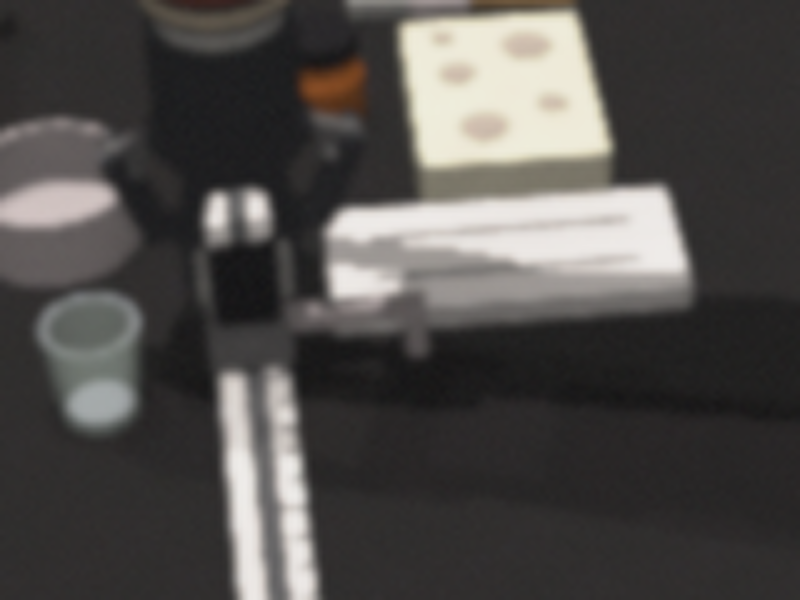

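The side view shows the pin (crop 418,345) about 15 mm short of the straightedge's back (row ~315), which still abuts the slab. I creep in.

Request:
drive_tool([
  [[0,0,-0.1],[0,0,0],1],
  [[0,0,-0.1],[0,0,0],1],
  [[0,0,-0.1],[0,0,0],1],
  [[0,0,-0.06],[0,0,0],1],
  [[0,0,-0.04],[0,0,0],1],
  [[0,0,0],[0,0,0],1],
])

```text
time: 21.3
tool_pos: [0.6077, -0.039, 0.0573]
tool_rot: [-0.705, 0.705, 0.057, -0.059]
contact_force: [-5.5, 1.1, -3.0]
gripper_width: 0.411
```

Request:
drive_tool([
  [[0,0,-0.02],[0,0,0],1],
  [[0,0,-0.02],[0,0,0],1],
  [[0,0,-0.02],[0,0,0],1],
  [[0,0,-0.02],[0,0,0],1],
])

```text
time: 21.7
tool_pos: [0.608, -0.0407, 0.0573]
tool_rot: [0.705, -0.705, -0.057, 0.059]
contact_force: [-6.4, 1.5, -2.7]
gripper_width: 0.405
```

Run:
```python
from h import *
from plant import manip
cur(manip)
```

```text
t 21.9 pos [ 0.608  -0.0408  0.0573] F along rail 1.21 across -5.45 z -2.55 pin s -122.6 pin-plate gap 4.7 pin x in plate 57.3
```

Request:
drive_tool([
  [[0,0,-0.02],[0,0,0],1],
  [[0,0,-0.02],[0,0,0],1],
  [[0,0,-0.02],[0,0,0],1],
])

```text
time: 22.2
tool_pos: [0.6083, -0.0422, 0.0573]
tool_rot: [0.705, -0.705, -0.057, 0.059]
contact_force: [-5.1, 0.6, -2.6]
gripper_width: 0.411
```

Request:
drive_tool([
  [[0,0,-0.02],[0,0,0],1],
  [[0,0,-0.02],[0,0,0],1],
])

```text
time: 22.4
tool_pos: [0.6084, -0.0432, 0.0573]
tool_rot: [0.705, -0.705, -0.057, 0.059]
contact_force: [-5.8, 1.5, -2.3]
gripper_width: 0.408
```

Run:
```python
from h import *
from plant import manip
cur(manip,3)
```

```text
t 22.55 pos [ 0.6084 -0.0432  0.0573] F along rail 1.78 across -5.32 z -2.09 pin s -125.1 pin-plate gap 2.2 pin x in plate 57.4
```

Request:
drive_tool([
  [[0,0,-0.02],[0,0,0],1],
  [[0,0,-0.02],[0,0,0],1],
  [[0,0,0],[0,0,0],1],
])

```text
time: 22.85
tool_pos: [0.6086, -0.0442, 0.0573]
tool_rot: [0.705, -0.705, -0.057, 0.059]
contact_force: [-5.4, 0.9, -2.3]
gripper_width: 0.411
```

Request:
drive_tool([
  [[0,0,-0.02],[0,0,0],1],
  [[0,0,0],[0,0,0],1],
])

```text
time: 23.05
tool_pos: [0.6086, -0.0444, 0.0573]
tool_rot: [0.705, -0.705, -0.057, 0.059]
contact_force: [-5.3, 1.6, -2.5]
gripper_width: 0.405
```

Run:
```python
from h import *
from plant import manip
cur(manip,4)
```

```text
t 23.25 pos [ 0.6086 -0.0444  0.0573] F along rail 2.35 across -5.12 z -2.06 pin s -126.3 pin-plate gap 1.0 pin x in plate 57.4
```

Request:
drive_tool([
  [[0,0,-0.02],[0,0,0],1],
  [[0,0,0],[0,0,0],1],
])

```text
time: 23.45
tool_pos: [0.6086, -0.0445, 0.0573]
tool_rot: [0.705, -0.704, -0.057, 0.059]
contact_force: [-6.7, 3.2, -1.3]
gripper_width: 0.411
```

Run:
```python
from h import *
from plant import manip
cur(manip,6)
```

```text
t 23.75 pos [ 0.6086 -0.0445  0.0573] F along rail 4.59 across -5.46 z -1.83 pin s -126.4 pin-plate gap 0.9 pin x in plate 57.4
```

Contact: the cursor has stopped and the force rose to 4.6 N, about 2.5 N of it at the pin. I relieve the stored load, open and rise.

Request:
drive_tool([
  [[-0.02,0,0.02],[0,0,0],1],
  [[0,0,0.005],[0,0,0],1],
  [[0,0,0],[0,0,0],0.3],
  [[0,0,0],[0,0,0],0],
  [[0,0,0],[0,0,0],-0.3],
  [[0,0,0],[0,0,0],-0.6],
  [[0,0,0],[0,0,0],-1],
  [[0,0,0],[0,0,0],-1],
  [[0,0,0],[0,0,0],-1],
  [[0,0,0],[0,0,0],-1],
])

```text
time: 24.75
tool_pos: [0.6093, -0.0446, 0.058]
tool_rot: [-0.705, 0.705, 0.058, -0.058]
contact_force: [-0.4, 0.0, -0.5]
gripper_width: 0.999
```

Request:
drive_tool([
  [[0,-0.5,0],[0,0,0],-1],
  [[0,-1,0],[0,0,0],-1],
  [[0,-1,0],[0,0,0],-1],
  [[0,-1,0],[0,0,0],-1],
  [[-0.5,-1,-0.5],[0,0,0],-1],
  [[-1,-1,-1],[0,0,0],-1],
  [[-1,0,-1],[0,0,0],-1],
  [[-1,0,-0.5],[0,0,0],-1],
  [[0,0,0],[0,0,0],-1],
  [[0,0,0],[0,0,0],-1],
])

```text
time: 25.75
tool_pos: [0.5352, -0.133, 0.1963]
tool_rot: [-0.705, 0.705, 0.058, -0.057]
contact_force: [0.8, -0.0, 0.6]
gripper_width: 1.004
```

Run:
```python
from h import *
from plant import manip
manip.grab_frame("wrist");s=manip.state();f=manip.grab_frame("wrist");T=np.eye(4);T[:3,:3]=tool(s).as_matrix();T[:3,3]=s["tool_pos"];W=T@f["T_tool_cam"];np.savez("pics/w7.npz",W=W,**f)
cv2.imwrite("pics/w7.png",f["img"]);print(s["tool_pos"],s["gripper_width"])
P=pts(f,W);m=(P[...,2]>.078)&(P[...,2]<.09)&(abs(P[...,0]-.6086)<.04)&(abs(P[...,1]+.0445)<.04);print("grip",m.sum(),rect(P[m]) if m.sum()>5 else "")
```

```text
[ 0.53548984 -0.13260925  0.19610494] 0.9991034533765122
grip 1559 (array([606.8, -45.5]), array([35.6, 21.8]), 9.38)
```

View pics/w7.png

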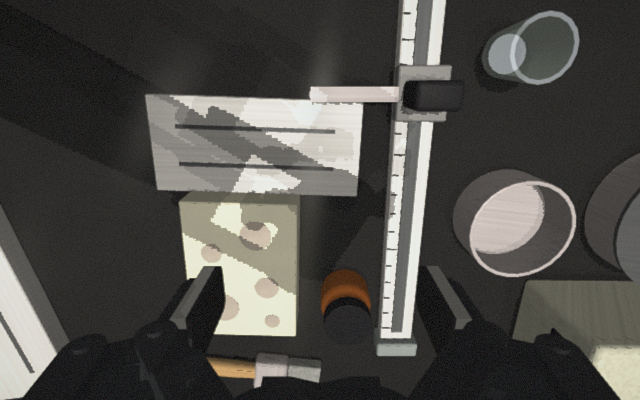

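The view shows the pin's arm reaching the straightedge's back (310–400, 95), the plate against the slab (row ~193) and the bystanders in place. A last numeric check.

Run:
```python
from h import *
f=dict(np.load("pics/w7.npz"));W=f["W"];g=cv2.cvtColor(f["img"],6)
P=pts(f,W);b=blob((P[...,2]>.009)&(P[...,2]<.024)&(g>45),(280,175));print("plate",rect(P[b]))
for n,c,r,sg,z in(("back",range(160,300,4),(86,102),1,.016),("front",range(165,350,4),(183,200),-1,.016)):
    e=edges(g,c,*r,sg);a,q=line(ray(f,W,e,z));print(n,len(e),a,q,"s",round(float(q@N[:2]),1))
b=blob((P[...,2]>.038)&(P[...,2]<.052)&(g>45)&(abs(P[...,0]-.47)<.1),(220,260))
print("slab top",rect(P[b]) if b is not None else None)
q=P[b];xs=np.linspace(.43,.50,15);L=np.array([[x,np.percentile(q[abs(q[:,0]-x)<.003][:,1],99)] for x in xs]);a,c=line(L);print("slab face top",a,c,"s",round(float(c@N[:2]),1))
# pin centre from grip centre
gc=np.array([.6068,-.0455,0]);pin=gc-.09*np.array([G[1],-G[0],0]);print("pin s",pin@N*1000)
```

```text
plate (array([ 471.4, -139.6]), array([200.7, 133.6]), 7.44)
back 35 7.3 [433.6 -77. ] s -132.7
front 47 7.33 [ 439.1 -168.4] s -224.1
slab top (array([ 472.4, -240.3]), array([109.8, 150.5]), 7.45)
slab face top 7.18 [ 472.5 -165. ] s -225.0
pin s -127.18573157099198
```

```bash
python3 -c "
from plant import manip
manip.job_done();print(manip.state()['time'])"
```

```text
the job is handed in; nothing more can be done
the job is handed in; nothing more can be done
```

The straightedge is flush against the slab's end face and the cursor's pin is resting on its back. I handed the job in at about 26 s of robot time; no verdict is reported.

**What I did:**
- **Straightedge:** I pushed it about 68 mm with half-open fingers and pressed it on the slab at about 7–10 N. The tool did not move while pressing.
- **Cursor:** I slid it about 190 mm along the rail by its grip until it stopped. The force along the rail was then 4.6 N, of which about 2.5 N was at the pin. I released it and lifted clear.

**Last checks:**

| Check | Measured |
|---|---|
| Straightedge angle | 7.3–7.4° |
| Slab angle | 7.2–7.45° |
| Face offset, straightedge to slab | about 1 mm (measurement error is about 2 mm) |
| Slab centre | (472, -240) mm, against (473, -240) mm at the start |
| Pin to straightedge's back | within about 0.5 mm of touching |

The sieve, beaker, jar and brush looked undisturbed in the last picture. The dish and flask were not in it, but nothing touched them.

**Readings that disagreed:**
- One wrist reading during the push put the back edge about 10 mm off, apparently because it caught the bottom of the back face. The scene camera and the contact force settled it.
- The rail's heading read 8.6–9.2° from the fixed cameras and 9.5° from the wrist. I used 9.5°, and the side force stayed steady during the slide.

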